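# Set the label embosser's colour wheel to the icing in use

### The job

One of the three icing pots stands on the white paper with the iced gingerbread: flick the toothed thumbwheel of the label embosser forward with a fingertip on its edge, anticlockwise seen from above, click by click, until the tooth of that pot's colour stands at the black arrow, resting in its click, and never let the wheel run on a click past it. Touch the wheel lightly, do not take hold of anything, leave the pots and the pen where they are, and finish with the hand clear.

Things in the scene. Friction and masses are not known exactly. Their poses are not given: they have to be found in the camera images.
- embosser: label embosser fixed to the table: black base plate 250 x 85 x 12 mm (x -50 to 200), white head 115 x 85 mm (x 80 to 195, top at 75 mm), toothed wheel lying flat on a grey pedestal of radius 43 mm. Origin on the table under the wheel's vertical axis; x points from the axis to the black arrow and head, z up. The wheel's side away from the arrow is open for the finger
- wheel_top (a point): point on the wheel's vertical axis at the height of the wheel's top face, 68 mm. Flat black disc of radius 46 mm, 18 mm thick (heights 50 to 68 mm; hub cap to 72 mm), with eight teeth of the same height, 45 degrees apart, 8 mm wide, out to radius 66 mm. Open gaps between the teeth, and free space under them down to the base plate outside radius 43 mm
- pointer (a point): tip of the black arrow on the head, at x = 78 mm of the embosser, 74 mm above the table; the tooth on the line from the wheel's axis to it is the selected one. In order against the way of turning the teeth are white, white, white, white, red, green, blue, white
- wheel (a joint): wheel angle, rad, growing anticlockwise from above. One click = 0.785 (45 deg); rests at whole clicks n with tooth n at the arrow (4 red, 5 green, 6 blue, others white) and another across from it. A sprung detent (1 to 3 N at the teeth) holds it: pushed over half a click it snaps on to the next rest, less and it springs back; it does not coast on. Starts at click 0, 1 or 2; stops outside 0 to 7
- paper: white sheet of paper 240 x 160 mm lying flat (no height to speak of), with four iced gingerbread cookies, 8 mm thick, in its corners, looks only; origin at its centre
- pot_red: red icing pot with a red screw cap and a white band, upright; 44 mm body, 48 mm cap, 58 mm tall, 90 g; origin at the centre of its underside. One of the three pots stands on the paper, the other two on the bare table at least 130 mm from the paper's centre
- pot_green: green icing pot with a green screw cap and a white band, upright; 44 mm body, 48 mm cap, 58 mm tall, 90 g; origin at the centre of its underside. One of the three pots stands on the paper, the other two on the bare table at least 130 mm from the paper's centre
- pot_blue: blue icing pot with a blue screw cap and a white band, upright; 44 mm body, 48 mm cap, 58 mm tall, 90 g; origin at the centre of its underside. One of the three pots stands on the paper, the other two on the bare table at least 130 mm from the paper's centre
- pen: white marker pen with a red cap, lying flat near the embosser; 127 x 14.5 x 14.5 mm, along its x axis (from -45 to +82 mm), 20 g; origin at the underside
There are look-alikes about, which are no part of the job. Several things look just like the pot_green: the one meant starts nearest to the robot's base.

How it is judged:
At the end, for the whole second after the job is handed in: the wheel is at rest within 0.13 rad of the click that puts the tooth of the colour of the pot on the paper at the arrow (red 3.142, green 3.927, blue 4.712 rad); pots and pen within 20 mm of where they were (((horizontal distance between pot_red and paper below 0.09 m and value of joint wheel between 3.0116 and 3.2716 rad) or (horizontal distance between pot_green and paper below 0.09 m and value of joint wheel between 3.797 and 4.057 rad) or (horizontal distance between pot_blue and paper below 0.09 m and value of joint wheel between 4.5824 and 4.8424 rad)) and velocity of joint wheel between -0.1 and 0.1 rad/s and distance of each of pot_red, pot_green, pot_blue, pen from where it was at the start of the episode below 0.02 m); the robot touches nothing.
It fails at once if the wheel ran past the wanted click by more than 0.55 rad ((horizontal distance between pot_red and paper below 0.09 m and value of joint wheel above 3.6916 rad) or (horizontal distance between pot_green and paper below 0.09 m and value of joint wheel above 4.477 rad) or (horizontal distance between pot_blue and paper below 0.09 m and value of joint wheel above 5.2624 rad)).
It fails at once if a pot or the pen was moved more than 20 mm or lifted (distance of any of pot_red, pot_green, pot_blue, pen from where it was at the start of the episode above 0.02 m or height (world z) of any of pot_red, pot_green, pot_blue, pen above 0.012 m).
It fails at once if the wheel was pushed harder than 25 N (contact force between the fingers and wheel above 25 N).
It also fails if it takes over 72 s, if anything falls off the work surface, if the arm or the gripper's body presses on something with over 40 N, if the wrist force passes 120 N, or if a joint passes its speed limit or range.

### The arm

A 7-joint arm with a two-finger parallel gripper is mounted at the origin on the work surface. World frame = base frame: x ahead of the robot, y to its left, z up, the work surface at z = 0. Lengths are in m, angles in rad, forces in N, time in s.
With the tool pointing down it reaches from about 0.425 to 0.925 m from the base axis. Payload 6.8 kg.
Tool frame: the origin (TCP) lies at the very end of the fingers, on their centre line; the grasp point (between the pads) lies 19 mm behind it; z points along the fingers, y is the line along which they close (so a half turn about z gives the same grasp; the last joint's range is limited). The gripper opens to 85 mm and grips with 20 to 120 N. Pads are 22 mm wide; open, the fingers measure 114 mm over their backs; the gripper's body (76 mm by 85 mm) begins 54 mm behind the grasp point. The pads swing forward as they close: fully open they stand 13 mm farther back than shut.
Start: joints at [-1.261, 0.477, 0.022, 1.555, -0.011, 1.109, -0.083], TCP at [0.274, 0.617, 0.231] pointing down, gripper open.
Joint ranges: [-2.96, 2.96], [-0.34, 2.1], [-1.41, 1.46], [0.24, 2.44], [-1.37, 4.51], [0.17, 1.92], [-2.96, 2.96]. Speed limits (rad/s): [2.39, 2.39, 3.14, 3.14, 3.14, 3.14, 3.14].

### API

Orientations are given as a rotation vector (axis times angle).
In Python, from bench import r gives the robot as it stands.
- The arm moves only by the tool play_rows, never from a script. Its argument "targets" is text: rows parted by semicolons, each of 5 numbers parted by spaces: the closure, from -1 (fully open) to 1 (shut), then the shift along the tool's x, y, z in m, then the turn about the tool's z in rad. In form: gripper dx dy dz spin; .... A call has 1 to 8 rows; each row is the pose to reach, as a shift and turn from the pose commanded when the call began, along the tool's axes at that moment; what a row does not reach only later rows make up. A row lasts 1/12 s, in which the tool goes at most 41.7 mm and 7.16 degrees, less where a joint would pass 70% of its speed; a pose out of reach is approached as far as the arm can. A call with a gripper value outside its range is refused whole. The fingers move at their own pace and stop on an object; "squeeze" is the grip in N (left out, the last holds). Time passes only in rows, so rows that repeat a pose let the fingers close. It gives the time, the measured TCP pose, the force, the opening and the grip force at its end, in the units of the state.
- r.get_obs(): the state, without advancing time (a new reading comes with each control period).
- r.grab_frame(name): name is "side" or "top"; returns the picture (420x560x3 uint8, red, green, blue); there is no depth.
- r.camera_info(name): a dict with "fov_y" (degrees; the focal length in pixels is half the picture's height over the tangent of half this angle, whatever the lens; pixels are square), "cx", "cy" (the principal point, pixels), "position" and "rotation" of the camera in the world. Camera axes: x right, y down, z forward; pixel columns grow to the right and rows downward; lengths in m; the calibration is good to about 2 mm. A picture is of the moment at which its call begins. camera_info takes no time and is no camera call.
- r.hand_in(): hands the job in; it is judged then, once.
The state is a dict: "clock": time; "joints": joint angles; "qvel": joint speeds; "tau": joint torques, N m; "tcp_pos": TCP position; "orientation": TCP orientation; "contact_force": force on the tool from outside, world axes, zero at the start; "moment": the same for the moment, N m; "grip_width": finger opening in m; "gripper_force": force on a finger pad.
Only numpy, scipy, OpenCV 4.12 (cv2) and the standard library are available. Lean on these libraries where they do the work, as an engineer would, in place of code of your own. Each camera call takes 0.05 s, during which the arm holds its last target. There are 200 camera calls.

## Working session

There is one attempt and no reset: what is moved stays moved. The work goes in short steps, Python scripts to look and compute and a tool call to move; the robot and the scene stay as the last step left them, time stands still between calls to the robot, and variables do not carry over. Pictures are saved under pics/ and viewed, at most 10 in all, crops included, and the job is handed in when it is done.

Besides the shell and the picture viewer there is one more tool, called after "Emit:" as name(argument=value, ...), one argument or row to a line, values as JSON. play_rows: Moves the arm, as the interface text tells. Its arguments: {"type":"object","properties":{"targets":{"type":"string"},"squeeze":{"type":"number"}},"required":["targets"]}

```bash
mkdir -p pics; python3 - <<'E'
from bench import r
import cv2,numpy as np
o=r.get_obs();print(o['clock'],o['tcp_pos'],o['orientation'],o['grip_width'])
for n in('top','side'):
    f=r.grab_frame(n);cv2.imwrite(f'pics/{n}0.png',f[:,:,::-1]);c=r.camera_info(n);print(n,c)
E
```

```text
0.0 [0.27365498 0.61640547 0.23033639] [-6.51448274e-01 -3.07304697e+00  2.76996933e-03] 0.08533281877433288
top {'fov_y': 53.19013666839852, 'cx': 282.5927724918856, 'cy': 213.01547875661842, 'position': array([0.36043909, 0.10368596, 1.11374319]), 'rotation': array([-2.12454808,  2.16025544, -0.19181183])}
side {'fov_y': 51.10830716097759, 'cx': 275.24495381856326, 'cy': 209.4639125907109, 'position': array([-0.07609167, -0.64008269,  0.89576974]), 'rotation': array([-2.15772164,  0.83667721, -0.36142054])}
```

View pics/top0.png

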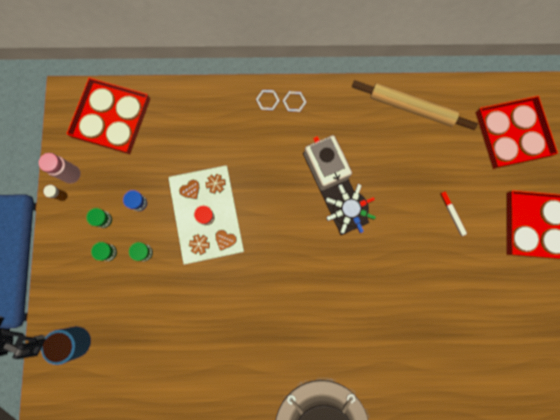

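View pics/side0.png

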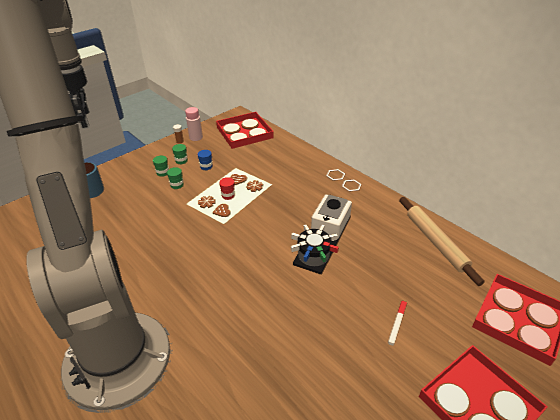

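Top view: the red pot (203,215) is on the paper. The look-alike green pots are at (97,217), (102,251) and (139,251), the blue pot is at (133,200), and the wheel is at about (350,208). The target is red, click 4. Next is a close crop of the wheel, with rays for its pose.

```bash
cat > h.py <<'E'
import cv2,numpy as np
from bench import r
from scipy.spatial.transform import Rotation as R
def cam(n):
    c=r.camera_info(n);return c,R.from_rotvec(c['rotation']).as_matrix(),210/np.tan(np.radians(c['fov_y']/2))
def ray(n,u,v,z):
    c,M,f=cam(n);d=M@np.array([(u-c['cx'])/f,(v-c['cy'])/f,1]);p=np.array(c['position']);return p+d*(z-p[2])/d[2]
def proj(n,P):
    c,M,f=cam(n);q=M.T@(np.array(P)-c['position']);return np.array([c['cx']+f*q[0]/q[2],c['cy']+f*q[1]/q[2]])
E
python3 - <<'E'
from h import *
f=cv2.imread('pics/top0.png')
cv2.imwrite('pics/c0.png',cv2.resize(f[125:245,290:400],None,fx=5,fy=5,interpolation=cv2.INTER_CUBIC))
h=cv2.cvtColor(f,cv2.COLOR_BGR2HSV)
sub=np.zeros(f.shape[:2],bool);sub[175:245,315:390]=1
m={'hub':(h[...,2]>150)&(h[...,1]<70),'red':((h[...,0]<6)|(h[...,0]>174))&(h[...,1]>200)&(h[...,2]>130),'green':(abs(h[...,0].astype(int)-65)<20)&(h[...,1]>120),'blue':(abs(h[...,0].astype(int)-112)<12)&(h[...,1]>120)}
for k,a in m.items():
    a=a&sub; n,l,s,c=cv2.connectedComponentsWithStats(a.astype(np.uint8))
    for i in range(1,n):
        if s[i,4]>5: print(k,s[i,4],c[i].round(1),ray('top',*c[i],.068).round(4))
E
```

```text
hub 145 [326.3 179.2] [ 0.6197 -0.0269  0.068 ]
hub 25 [343.2 176. ] [ 0.6273 -0.0705  0.068 ]
hub 358 [350.6 202.1] [ 0.559  -0.0867  0.068 ]
hub 65 [334.4 201.8] [ 0.5604 -0.0455  0.068 ]
hub 67 [334.6 215.1] [ 0.526  -0.0445  0.068 ]
hub 62 [344.9 224. ] [ 0.5029 -0.0697  0.068 ]
red 50 [365.6 201.6] [ 0.5595 -0.1249  0.068 ]
green 58 [366.5 214.2] [ 0.5271 -0.1255  0.068 ]
blue 61 [357.7 223. ] [ 0.5049 -0.1023  0.068 ]
```

View pics/c0.png

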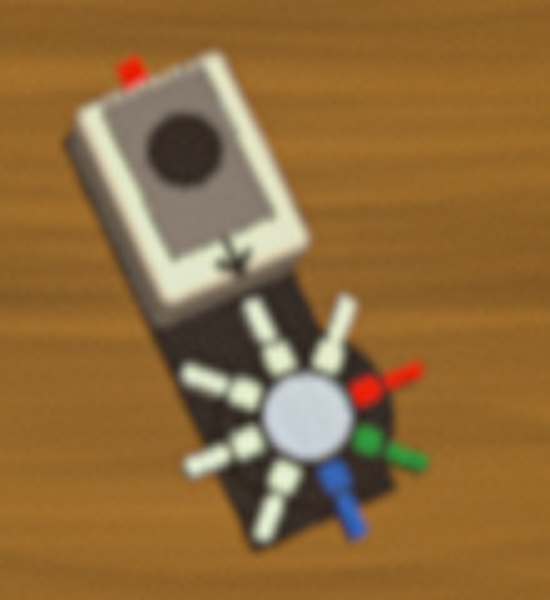

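The wheel centre is about (0.543, -0.085) and the arrow direction is about 22.5°. A white tooth is at the arrow, followed clockwise by white and then red, so it is at click 2 and needs two clicks. First I'll bring the arm over.

```bash
cat >> h.py <<'E'
def go(*pts):
    o=r.get_obs();M=R.from_rotvec(o['orientation']).as_matrix()
    print(o['clock'],o['tcp_pos'].round(4),'F',o['contact_force'].round(1),'yaw of tool y',np.degrees(np.arctan2(M[1,1],M[0,1])).round(1),o['grip_width'])
    for p in pts: print(p,(M.T@(np.array(p)-o['tcp_pos'])).round(4))
E
python3 - <<'E'
from h import *
go((.52,.36,.2),(.52,.1,.2),(.46,-.085,.15))
E
```

```text
0.1 [0.2737 0.6164 0.2304] F [-0.3  0.5  0.1] yaw of tool y 66.1 0.0854883921047184
(0.52, 0.36, 0.2) [-0.3292 -0.1344  0.0307]
(0.52, 0.1, 0.2) [-0.4347 -0.372   0.0311]
(0.46, -0.085, 0.15) [-0.4549 -0.5654  0.0814]
```

Emit:
play_rows(
  targets="1 -0.04 -0.016 0 0.1; 1 -0.075 -0.03 0 0.2; 1 -0.11 -0.045 0 0.3; 1 -0.145 -0.06 0.01 0.4; 1 -0.18 -0.074 0.01 0.5; 1 -0.215 -0.088 0.02 0.6; 1 -0.25 -0.102 0.02 0.7; 1 -0.285 -0.116 0.03 0.76",
  squeeze=20,
)

```text
clock: 0.77
tcp_pos: [0.4887, 0.3942, 0.2021]
orientation: [1.751, 2.608, 0.003]
contact_force: [1.0, 1.0, 0.8]
grip_width: -0.0
gripper_force: 0.0
```

```bash
python3 - <<'E'
from h import *
go((.52,.1,.2),(.46,-.085,.15))
E
```

```text
0.7667 [0.4887 0.3942 0.2021] F [1.  1.  0.8] yaw of tool y 22.2 -4.316594244066009e-05
(0.52, 0.1, 0.2) [-0.2842 -0.0824  0.0018]
(0.46, -0.085, 0.15) [-0.4328 -0.208   0.0515]
```

Emit:
play_rows(
  targets="1 -0.036 -0.01 0 0; 1 -0.072 -0.021 0 0; 1 -0.108 -0.031 0 0; 1 -0.144 -0.042 0 0; 1 -0.18 -0.052 0 0; 1 -0.216 -0.063 0 0; 1 -0.25 -0.072 0 0; 1 -0.284 -0.082 0 0",
)

```text
clock: 1.43
tcp_pos: [0.52, 0.0997, 0.2012]
orientation: [-1.745, -2.612, 0.0]
contact_force: [1.1, 0.9, -0.5]
grip_width: -0.0001
gripper_force: 0.0
```

Emit:
play_rows(
  targets="1 -0.03 -0.025 0.01 0; 1 -0.06 -0.05 0.02 0; 1 -0.09 -0.075 0.03 0; 1 -0.12 -0.1 0.04 0; 1 -0.149 -0.125 0.05 0; 1 -0.149 -0.125 0.05 0; 1 -0.149 -0.125 0.05 0",
)

```text
clock: 2.02
tcp_pos: [0.4603, -0.0862, 0.1507]
orientation: [-1.751, -2.607, 0.002]
contact_force: [0.4, 0.6, -0.4]
grip_width: -0.0
gripper_force: 0.0
```

```bash
python3 - <<'E'
from h import *
go((.448,-.085,.15),(.448,-.085,.052))
E
```

```text
2.0167 [ 0.4603 -0.0862  0.1507] F [ 0.4  0.6 -0.4] yaw of tool y 22.2 -3.437094549749945e-05
(0.448, -0.085, 0.15) [ 0.0058 -0.011   0.0008]
(0.448, -0.085, 0.052) [ 0.0058 -0.0108  0.0988]
```

Emit:
play_rows(
  targets="1 0.006 -0.011 0 0; 1 0.006 -0.011 0.02 0; 1 0.006 -0.011 0.04 0; 1 0.006 -0.011 0.06 0; 1 0.006 -0.011 0.08 0; 1 0.006 -0.011 0.099 0; 1 0.006 -0.011 0.099 0; 1 0.006 -0.011 0.099 0",
)

```text
clock: 2.68
tcp_pos: [0.4493, -0.0816, 0.0519]
orientation: [-1.742, -2.612, 0.001]
contact_force: [0.1, -0.1, -0.1]
grip_width: 0.0
gripper_force: 0.0
```

```bash
python3 - <<'E'
from h import *
c=np.array([.543,-.085])
P=[(*(c+.068*np.array([np.cos(a),np.sin(a)])),.052) for a in np.radians([180,189,198,207,216,225])]
go(*P)
f=r.grab_frame('side');g=r.grab_frame('top')
a=cv2.resize(f[190:310,250:370,::-1],(400,400));b=cv2.resize(g[150:250,300:400,::-1],(400,400))
cv2.imwrite('pics/d1.png',np.hstack([a,b]))
E
```

```text
2.6833 [ 0.4493 -0.0816  0.0519] F [ 0.1 -0.1 -0.1] yaw of tool y 22.6 3.971719601626443e-05
(np.float64(0.47500000000000003), np.float64(-0.08499999999999999), 0.052) [-0.013   0.0224 -0.0001]
(np.float64(0.47583719283953063), np.float64(-0.0956375436227357), 0.052) [-0.0232  0.0191 -0.0001]
(np.float64(0.4783281568919296), np.float64(-0.10601315561749643), 0.052) [-0.0337  0.0174 -0.0001]
(np.float64(0.482411556355191), np.float64(-0.11587135398228918), 0.052) [-0.0444  0.0174 -0.0001]
(np.float64(0.4879868443825036), np.float64(-0.12496939715588817), 0.052) [-0.0549  0.019  -0.0002]
(np.float64(0.4949167388793148), np.float64(-0.13308326112068525), 0.052) [-0.0651  0.0223 -0.0002]
```

View pics/d1.png

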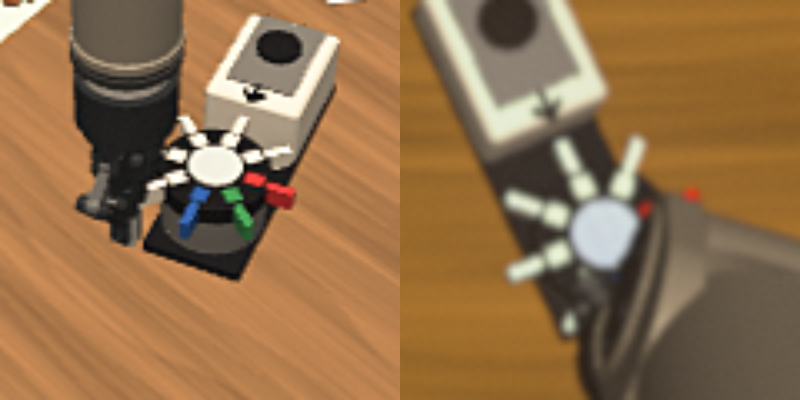

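The side crop shows the fingertip at (125,240) outside the wheel, facing the gap between the white (150,190) and blue (190,220) teeth. Next I'll move into the gap.

Emit:
play_rows(
  targets="1 -0.004 0.006 0 0; 1 -0.008 0.013 0 0; 1 -0.013 0.022 0 0; 1 -0.013 0.022 0 0; 1 -0.013 0.022 0 0",
)

```text
clock: 3.2
tcp_pos: [0.476, -0.0863, 0.0526]
orientation: [1.744, 2.612, 0.001]
contact_force: [-0.1, -1.8, 0.7]
grip_width: -0.0001
gripper_force: 0.0
```

```bash
python3 - <<'E'
from h import *
c=np.array([.543,-.085])
P=[(*(c+.068*np.array([np.cos(a),np.sin(a)])),.052) for a in np.radians([180,225])]
go(*P);print(proj('side',r.get_obs()['tcp_pos']))
f=r.grab_frame('side')
cv2.imwrite('pics/d2.png',cv2.resize(f[200:290,270:360,::-1],(540,540)))
E
```

```text
3.2 [ 0.476  -0.0863  0.0526] F [-0.1 -1.8  0.7] yaw of tool y 22.5 -8.7019405224343e-05
(np.float64(0.47500000000000003), np.float64(-0.08499999999999999), 0.052) [ 0.0016 -0.0004  0.0006]
(np.float64(0.4949167388793148), np.float64(-0.13308326112068525), 0.052) [-0.0505 -0.0004  0.0006]
[295.31090318 256.46664609]
```

View pics/d2.png

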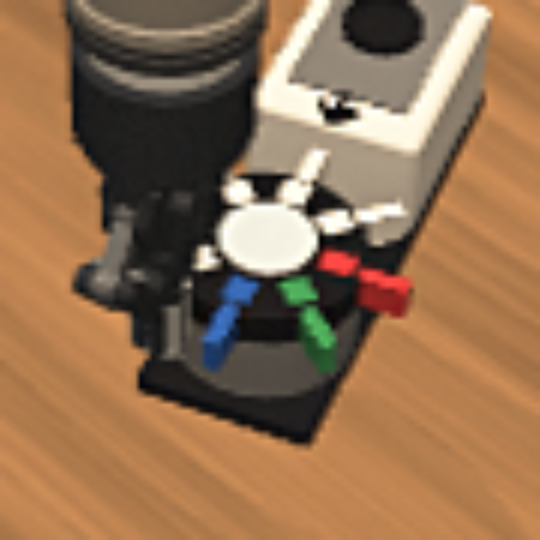

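The fingertip (165,350) is in the gap and the wheel hasn't moved. First click arc.

Emit:
play_rows(
  targets="1 -0.003 -0.001 0 0; 1 -0.006 -0.002 0 0; 1 -0.01 -0.003 0 0; 1 -0.013 -0.004 0 0; 1 -0.016 -0.0045 0 0; 1 -0.02 -0.005 0 0; 1 -0.023 -0.005 0 0; 1 -0.026 -0.005 0 0",
)

```text
clock: 3.92
tcp_pos: [0.4801, -0.1124, 0.0523]
orientation: [-1.745, -2.612, -0.0]
contact_force: [1.2, 1.7, 0.4]
grip_width: -0.0002
gripper_force: 0.6
```

Emit:
play_rows(
  targets="1 -0.003 0 0 0; 1 -0.006 0 0 0; 1 -0.01 0.0005 0 0; 1 -0.013 0.001 0 0; 1 -0.016 0.002 0 0; 1 -0.02 0.003 0 0; 1 -0.023 0.004 0 0; 1 -0.026 0.005 0 0",
)

```text
clock: 4.58
tcp_pos: [0.4949, -0.1346, 0.0523]
orientation: [1.745, 2.612, -0.0]
contact_force: [0.2, 0.2, -0.4]
grip_width: -0.0001
gripper_force: 0.0
```

```bash
python3 - <<'E'
from h import *
go((.475,-.085,.052),(.4949,-.1331,.052))
f=r.grab_frame('side')
cv2.imwrite('pics/d3.png',cv2.resize(f[200:290,270:360,::-1],(540,540)))
E
```

```text
4.5833 [ 0.4949 -0.1346  0.0523] F [ 0.2  0.2 -0.4] yaw of tool y 22.5 -0.00011645313046683176
(0.475, -0.085, 0.052) [0.0535 0.0006 0.0003]
(0.4949, -0.1331, 0.052) [0.0014 0.0006 0.0003]
```

View pics/d3.png

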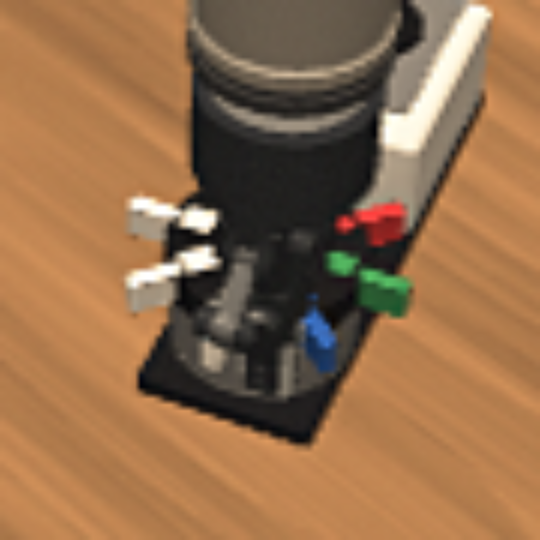

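The wheel has turned one click: blue is now at (320,340), green at (385,290) and red at (395,220), one tooth short of the arrow. I'll retreat outward, go back and re-enter the next gap.

Emit:
play_rows(
  targets="1 0 -0.01 0 0; 1 0 -0.02 0 0; 1 0 -0.03 0 0; 1 0 -0.03 0 0; 1 0.017 -0.03 0 0; 1 0.034 -0.03 0 0; 1 0.052 -0.03 0 0; 1 0.052 -0.03 0 0",
)

```text
clock: 5.3
tcp_pos: [0.4451, -0.0947, 0.052]
orientation: [-1.739, -2.613, -0.001]
contact_force: [0.0, -0.7, -0.2]
grip_width: 0.0
gripper_force: 0.0
```

Emit:
play_rows(
  targets="1 0 0 0 0; 1 0 0.01 0 0; 1 0 0.02 0 0; 1 0 0.03 0 0; 1 0 0.03 0 0; 1 0 0.03 0 0",
)

```text
clock: 5.8
tcp_pos: [0.4758, -0.0862, 0.0522]
orientation: [1.744, 2.612, 0.0]
contact_force: [-0.1, -0.4, -0.3]
grip_width: -0.0005
gripper_force: 0.0
```

Emit:
play_rows(
  targets="1 -0.003 -0.001 0 0; 1 -0.006 -0.002 0 0; 1 -0.01 -0.003 0 0; 1 -0.013 -0.004 0 0; 1 -0.016 -0.0045 0 0; 1 -0.02 -0.005 0 0; 1 -0.023 -0.005 0 0; 1 -0.026 -0.005 0 0",
)

```text
clock: 6.47
tcp_pos: [0.4801, -0.1125, 0.0523]
orientation: [-1.745, -2.612, -0.0]
contact_force: [0.1, 1.5, 0.1]
grip_width: 0.0001
gripper_force: 0.6
```

Emit:
play_rows(
  targets="1 -0.003 0 0 0; 1 -0.006 0 0 0; 1 -0.01 0.0005 0 0; 1 -0.013 0.001 0 0; 1 -0.016 0.002 0 0; 1 -0.02 0.003 0 0; 1 -0.023 0.004 0 0; 1 -0.026 0.005 0 0",
)

```text
clock: 7.13
tcp_pos: [0.4949, -0.1347, 0.0523]
orientation: [1.745, 2.612, -0.0]
contact_force: [0.8, -0.7, -0.7]
grip_width: -0.0001
gripper_force: 0.0
```

Emit:
play_rows(
  targets="1 0 -0.01 0 0; 1 0 -0.02 0 0; 1 0 -0.03 0 0; 1 0 -0.03 0 0; 1 0 -0.03 -0.03 0; 1 0 -0.03 -0.07 0; 1 0 -0.03 -0.11 0; 1 0 -0.03 -0.15 0",
)

```text
clock: 7.8
tcp_pos: [0.4658, -0.1459, 0.2037]
orientation: [-1.745, -2.611, 0.001]
contact_force: [1.9, 0.0, -0.7]
grip_width: -0.0006
gripper_force: 0.0
```

Emit:
play_rows(
  targets="1 0.04 0 0 0; 1 0.08 0 0 0; 1 0.12 0 0 0; 1 0.16 0 0 0; 1 0.2 0 0 0; 1 0.24 0.02 0 0; 1 0.28 0.04 0 0; 1 0.28 0.04 0 0",
)

```text
clock: 8.47
tcp_pos: [0.3965, 0.1351, 0.203]
orientation: [-1.734, -2.62, -0.006]
contact_force: [0.3, -0.6, 0.6]
grip_width: 0.0001
gripper_force: 0.0
```

```bash
python3 - <<'E'
from h import *
go()
f=r.grab_frame('side');g=r.grab_frame('top')
a=cv2.resize(f[200:290,270:360,::-1],(400,400));b=cv2.resize(g[150:250,300:400,::-1],(400,400))
cv2.imwrite('pics/d4.png',np.hstack([a,b]))
E
```

```text
8.4667 [0.3965 0.1351 0.203 ] F [ 0.3 -0.6  0.6] yaw of tool y 23.0 0.00011251072614866239
```

View pics/d4.png

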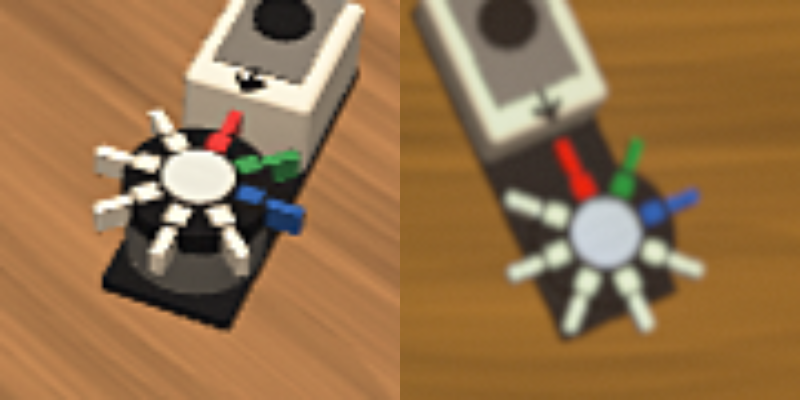

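In the top crop, the red tooth (570,160) points at the arrow tip (548,115). The hand is clear at z = 0.20, so I'll hand it in.

```bash
python3 -c "
from bench import r
print(r.hand_in())"
```

```text
the job is handed in; nothing more can be done
None
```

I flicked the wheel two clicks forward, so the red tooth (the red pot is the one on the paper) rests at the arrow, and I handed the job in with the hand clear; no score came back.

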